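Load the sample tray of a grain analyser and close its hood

ROBOT

A 6-joint arm with a two-finger parallel gripper is mounted at the origin on the work surface. World frame = base frame: x ahead of the robot, y to its left, z up, the work surface at z = 0. Lengths are in m, angles in rad, forces in N, time in s.
With the tool pointing down it reaches from about 0.25 to 0.775 m from the base axis. Payload 4 kg.
Tool frame: the origin (TCP) lies midway between the tips of the shut fingers; the grasp point (between the pads) lies 19 mm behind it; y points along the fingers, z is the direction in which the jaws open and shut, and the axes are right-handed (so a half turn about y gives the same grasp; the last joint's range is limited). The gripper opens to 94 mm and grips with 3 to 60 N. Pads are 16 mm wide; open, the fingers measure 119 mm over their backs; the gripper's body (75 mm by 177 mm) begins 78 mm behind the grasp point.
Start: joints at [1.006, 0.087, 1.371, -0, 1.684, -0.103], TCP at [0.245, 0.492, 0.181] pointing down, gripper open.
Joint ranges: [-3.1, 3.1], [-0.76, 2.03], [0.27, 2.55], [-1.08, 4.22], [0.17, 2.65], [-2.57, 2.57]. Speed limits (rad/s): [2.79, 2.79, 3.14, 3.14, 3.14, 3.14].

INTERFACE

Orientations are given as a unit quaternion [x, y, z, w].
In Python, from plant import sense, get_image, close_job, boxes_of, cut_out, mark_of gives the robot as it stands. The module is installed in compiled form; this text tells all that it offers.
- The arm moves only by the shell command python3 -m creep 'ROWS' [FORCE]. ROWS is JSON, a list of rows, each a list of 5 numbers: the shift along the tool's x, y, z in m, then the turn about the tool's y in degrees, then the finger opening in m, from 0 to 0.094. A call has exactly 10 rows; each row shifts and turns the commanded pose from where the row before left it, along the tool's axes as they then stand; what a row does not reach is not made up. A row lasts 1/8 s, in which the tool goes at most 62.5 mm and 10.7 degrees, less where a joint would pass 70% of its speed; a pose out of reach is approached as far as the arm can. A call with a gripper value outside its range is refused whole. The fingers move at their own pace and stop on an object; FORCE is the grip in N (left out, the last holds). Time passes only in rows, so rows that do not move let the fingers close, or fill a call up. It gives the time, the measured TCP pose, the force and the opening at its end, in the units of the state.
- sense(): the state, without advancing time (a new reading comes with each control period).
- get_image(name): name is "scene" or "top"; returns a dict with "color" (384x512x3 uint8, red, green, blue), "z_map" (384x512 float32, m along the optical axis (not along the pixel's ray), 0 where there is no reading), "intrinsics" (3x3 intrinsics, pixels), "D" ([k1, k2, p1, p2, k3] as OpenCV has them; the pictures are not rectified), "position" and "rotation" of the camera in the world. Camera axes: x right, y down, z forward; pixel columns grow to the right and rows downward; lengths in m; the calibration is good to about 2 mm. A picture is of the moment at which its call begins.
- close_job(): hands the job in, once; it reports no verdict.
Trained networks look in a picture, given as the dict that the camera call returned (one of the last four; its "shot" number tells which), for a name from the list of things; names that differ only in an ending like _2 or _b are one class to them, and where a whole thing is asked for, a point or a joint stands for the part that bears it (a point fixed in the world has none). Each returns a list of dicts, best first, with "p" (0 to 1); they miss things now and then, are a little off and sometimes report something else, mostly with a low value. They report only what shows in the picture. A call takes as long as a camera call. They do not tell look-alikes from the thing itself.
- boxes_of(picture, thing): "centre" ([x, y, z] in m, in world coordinates, good to about 4 mm: the middle of the surface that is visible of it).
- cut_out(picture, thing): "region" (384x512 bool, what is visible of it).
- mark_of(picture, thing): "centre" ([x, y, z] in m, in world coordinates, good to about 4 mm: a listed point, or the origin of a listed thing).
The state is a dict: "t": time; "joints": joint angles; "joint_velocities": joint speeds; "tau": joint torques, N m; "tcp_pos": TCP position; "eef_rot": TCP orientation; "wrist_force": force on the tool from outside, world axes, zero at the start; "moment": the same for the moment, N m; "width": finger opening in m.
Only numpy, scipy, OpenCV 4.12 (cv2) and the standard library are available. Lean on these libraries where they do the work, as an engineer would, in place of code of your own. Each camera call takes 0.05 s, during which the arm holds its last target. There are 200 camera calls.

TASK

Three closed sample boxes stand on the bench, and a fourth already stands on the tray of the analyser's loading station: complete the two-by-two grid by setting the three boxes down softly and upright on the three bare dark pads of the tray, one centred on each pad with its long side along the pad's, without shifting the box that is already there. When all four stand in the grid, lower the hinged hood gently over them until it is fully shut (do not let it drop), and let go. Leave the glass jar and the brush where they are.

Things in the scene. Friction and masses are not known exactly. Their poses are not given: they have to be found in the camera images.
- station: White fixed base, 270x225 mm, 33 high (own x -112 to 158), own +x roughly to the robot's left. Origin on the bench under the tray's centre. Tray floor 35 mm above the bench, 196x187 inside, lip 4 high. The 2x2 places are centred at own x +-46, y +-42.5 mm. Blue console, 62 high, at own y -190 to -114. Hood hinged on the +x side, handle on the -x side.
- hood (a joint): Hood angle (rad): 0 shut on its stop, 1.5 to 1.8 at the start (standing open), 1.95 limit. Clear and grey plastic cover without a bottom, 230x214 mm, 68 high, 0.35 kg. Its stiff hinge holds it standing, but below about 0.6 it falls shut when let go.
- hood_hinge (a point): Middle of the hood's hinge axis, 37 mm above the bench; the hinge axis runs along the station's y. Axes parallel to the station's.
- hood_handle (a point): Middle of the hood's round steel bar handle, 12 mm thick, 90 long, parallel to the hinge. With the hood shut it lies 270 mm from the hinge towards the station's -x and 20 mm above it (57 above the bench); opening turns it up about the hinge, then over to +x. 32 mm gap between bar and the hood's front wall. Axes turn with the hood.
- box0: The sample box that already stands in one of the four places of the tray (which one varies): closed white box with grey lid and a blank paper label, 80 mm along its x, 55 mm along its y, 50 mm high. Origin at the centre of its underside.
- box1: A closed sample box standing on the bench, same as box0: 80 (x) x 55 (y) x 50 (z) mm, about 0.2 kg. Origin at the centre of its underside.
- box2: A closed sample box standing on the bench, same as box0: 80 (x) x 55 (y) x 50 (z) mm, about 0.2 kg. Origin at the centre of its underside.
- box3: A closed sample box standing on the bench, same as box0: 80 (x) x 55 (y) x 50 (z) mm, about 0.2 kg. Origin at the centre of its underside.
- pad1: A bare dark rubber pad marking one free place of the tray: 84 mm along its x, 59 mm along its y, 1 mm thin, flush enough to ignore (a box on it stands 35 mm above the bench). Origin at its centre, on the tray floor. Any of the three boxes may go on it.
- pad2: A bare dark rubber pad marking one free place of the tray: 84 mm along its x, 59 mm along its y, 1 mm thin, flush enough to ignore (a box on it stands 35 mm above the bench). Origin at its centre, on the tray floor. Any of the three boxes may go on it.
- pad3: A bare dark rubber pad marking one free place of the tray: 84 mm along its x, 59 mm along its y, 1 mm thin, flush enough to ignore (a box on it stands 35 mm above the bench). Origin at its centre, on the tray floor. Any of the three boxes may go on it.
- jar: Bystander: upright glass jar with white cap, 76 mm across, 110 mm tall; origin at the centre of its underside.
- brush: Bystander: hand brush lying on the bench, along its x; about 200 mm long.
Not all that is in view belongs to the job. Leave any purple or yellow look-alike of the box1 alone.

How it is judged:
On the way, in this order (a step that is already met when the one before it is completed fails the run):
1. all four boxes stand released in the grid while the hood is still open (horizontal distance between any of box1, box2, box3 and pad1 below 0.012 m and horizontal distance between any of box1, box2, box3 and pad2 below 0.012 m and horizontal distance between any of box1, box2, box3 and pad3 below 0.012 m and angle between the x axis of each of box1, box2, box3, box0 and the x axis of station, either way round below 0.15 rad and angle between each of box1, box2, box3, box0's own z axis and vertical below 0.08 rad and z of box1 in the frame of station between 0.03 and 0.04 m and linear speed of each of box1, box2, box3, box0 below 0.03 m/s and z of box2 in the frame of station between 0.03 and 0.04 m and z of box3 in the frame of station between 0.03 and 0.04 m and z of box0 in the frame of station between 0.03 and 0.04 m and distance of box0 from where it was at the start of the episode below 0.012 m and contact force between the fingers and box1 below 0.3 N and contact force between the fingers and box2 below 0.3 N and contact force between the fingers and box3 below 0.3 N and value of joint hood above 1.2 rad), for 0.2 s.
2. the hood is shut over them (value of joint hood below 0.03 rad), for 0.2 s.
At the end, for the whole second after the job is handed in: Each of the three pads carries one of the boxes 1 to 3, its centre within 12 mm of the pad's centre; all four boxes stand upright on the tray floor, square with the station within 0.15 rad, at rest; box0 is within 12 mm of where it began; the hood is shut (below 0.03 rad) (horizontal distance between any of box1, box2, box3 and pad1 below 0.012 m and horizontal distance between any of box1, box2, box3 and pad2 below 0.012 m and horizontal distance between any of box1, box2, box3 and pad3 below 0.012 m and angle between the x axis of each of box1, box2, box3, box0 and the x axis of station, either way round below 0.15 rad and angle between each of box1, box2, box3, box0's own z axis and vertical below 0.08 rad and z of box1 in the frame of station between 0.03 and 0.04 m and linear speed of each of box1, box2, box3, box0 below 0.03 m/s and z of box2 in the frame of station between 0.03 and 0.04 m and z of box3 in the frame of station between 0.03 and 0.04 m and z of box0 in the frame of station between 0.03 and 0.04 m and distance of box0 from where it was at the start of the episode below 0.012 m and value of joint hood below 0.03 rad); the robot touches nothing.
It fails at once if the hood slams: faster than 1.5 rad/s in its last 0.35 rad (value of joint hood below 0.35 rad and velocity of joint hood below -1.5 rad/s).
It fails at once if a sample box is tipped beyond 0.6 rad (angle between any of box1, box2, box3, box0's own z axis and vertical above 0.6 rad).
It fails at once if a sample box is slammed or pressed onto the station with more than 80 N (contact force between any of box1, box2, box3, box0 and station above 80 N).
It fails at once if the jar or the brush is shifted by more than 30 mm (distance of any of jar, brush from where it was at the start of the episode above 0.03 m).
It also fails if it takes over 72 s, if anything falls off the work surface, if the arm or the gripper's body presses on something with over 40 N, if the wrist force passes 120 N, or if a joint passes its speed limit or range.

## Working session

There is one attempt and no reset: what is moved stays moved. The work goes in short steps, Python scripts to look and compute and a shell command to move; the robot and the scene stay as the last step left them, time stands still between calls to the robot, and variables do not carry over. Pictures are saved under pics/ and viewed, about 8 in all and at most 12, crops included, and the job is handed in when it is done.

```bash
mkdir -p pics
cat > h.py <<'E'
import numpy as np, cv2
from plant import *
from scipy.spatial.transform import Rotation as R
def world(im,mask=None):
    K=np.array(im["intrinsics"],float);D=np.array(im["D"],float);z=im["z_map"]
    m=(z>0) if mask is None else (mask&(z>0))
    v,u=np.nonzero(m)
    p=cv2.undistortPoints(np.stack([u,v],1).astype(float)[:,None],K,D)[:,0]
    c=np.c_[p,np.ones(len(p))]*z[v,u][:,None]
    Rm=np.array(im["rotation"],float)
    if Rm.shape!=(3,3): Rm=R.from_quat(Rm).as_matrix()
    return c@Rm.T+np.array(im["position"]),u,v
def save(im,n): cv2.imwrite(n,im["color"][:,:,::-1])
E
python3 - <<'E'
from h import *
np.set_printoptions(precision=3,suppress=True)
s=sense();print({k:np.round(s[k],3) for k in s})
a=get_image("scene");b=get_image("top")
cv2.imwrite("pics/a.png",np.vstack([a["color"],b["color"]])[:,:,::-1][:, :] if 0 else cv2.resize(np.hstack([a["color"],b["color"]])[:,:,::-1],(800,300)))
save(b,"pics/top.png")
for n,im in(("s",a),("t",b)):
  print(n,im["position"])
  for t in("station","hood_hinge","hood_handle","box1","pad1","jar","brush"):
    for d in mark_of(im,t): print(t,round(d["p"],2),np.round(d["centre"],3))
  for t in ("box1","pad1"):
    for d in cut_out(im,t):
      if d["p"]<.3: continue
      w,u,v=world(im,d["region"]); w=w[w[:,2]>np.percentile(w[:,2],80)-.012]
      r=cv2.minAreaRect((w[:,:2]*1000).astype(np.float32))
      print(t,round(d["p"],2),"px",u.mean().round(),v.mean().round(),"z",np.median(w[:,2]).round(3),np.round(r[0]),np.round(r[1]),round(r[2],1),im["color"][d["region"]].mean(0).round())
E
```

```text
{'t': np.float64(0.0), 'joints': array([ 1.006,  0.088,  1.372,  0.   ,  1.684, -0.103]), 'joint_velocities': array([-0.   ,  0.002,  0.001,  0.001,  0.001, -0.   ]), 'tau': array([ -0.001, -34.017, -30.243,   0.072,   0.033,  -0.   ]), 'tcp_pos': array([0.245, 0.492, 0.179]), 'eef_rot': array([ 0.689, -0.162,  0.162, -0.688]), 'wrist_force': array([-0.493, -0.616,  0.936]), 'moment': array([0.003, 0.013, 0.052]), 'width': np.float64(0.094)}
s [ 1.315 -0.171  0.635]
hood_hinge 0.71 [0.495 0.291 0.038]
hood_handle 0.76 [0.495 0.3   0.307]
box1 0.81 [ 0.581 -0.131  0.003]
box1 0.77 [0.455 0.209 0.034]
box1 0.75 [ 0.424 -0.35  -0.001]
box1 0.62 [ 0.602 -0.388 -0.001]
box1 0.59 [ 0.585 -0.269  0.002]
box1 0.57 [ 0.428 -0.158  0.   ]
pad1 0.79 [0.464 0.113 0.034]
pad1 0.78 [0.541 0.216 0.032]
pad1 0.63 [0.551 0.118 0.036]
jar 0.75 [ 0.756 -0.115  0.001]
brush 0.15 [ 0.503  0.165 -0.005]
box1 0.97 px 205.0 216.0 z 0.05 [ 580. -131.] [82. 55.] 5.5 [ 95.  70. 102.]
box1 0.9 px 121.0 190.0 z 0.05 [ 427. -351.] [55. 83.] 75.3 [103. 102.  98.]
box1 0.87 px 317.0 168.0 z 0.084 [459. 204.] [58. 7
[... 1078 characters left out ...]
2 [169. 147.  92.]
box1 0.88 px 172.0 220.0 z 0.085 [458. 204.] [55. 81.] 5.2 [111. 105. 103.]
box1 0.83 px 385.0 239.0 z 0.049 [ 424. -351.] [55. 81.] 74.4 [120. 114. 110.]
box1 0.75 px 355.0 179.0 z 0.049 [ 582. -268.] [80. 56.] 18.1 [124. 118. 114.]
box1 0.73 px 303.0 178.0 z 0.05 [ 580. -129.] [80. 55.] 4.5 [129.  98. 135.]
box1 0.65 px 312.0 235.0 z 0.05 [ 430. -156.] [55. 79.] 73.0 [130. 123. 121.]
box1 0.59 px 110.0 202.0 z 0.27 [491. 316.] [216.  69.] 5.3 [75. 72. 71.]
pad1 0.78 px 208.0 186.0 z 0.036 [552. 120.] [61. 84.] 5.9 [27. 26. 26.]
pad1 0.69 px 174.0 189.0 z 0.036 [542. 212.] [62. 88.] 4.9 [29. 27. 27.]
pad1 0.61 px 210.0 219.0 z 0.036 [466. 112.] [58. 84.] 2.2 [25. 24. 23.]
```

View pics/a.png

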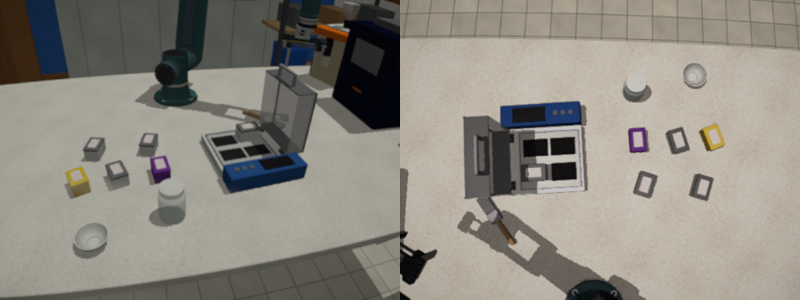

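View pics/top.png

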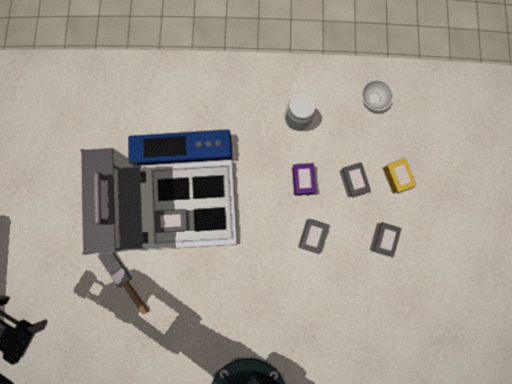

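```bash
cat >> h.py <<'E'
def go(x,y,jaw):
    "tool shift (x,z) and turn for target xy and jaw-axis heading (deg, mod 180)"
    s=sense();M=R.from_quat(s["eef_rot"]).as_matrix();p=np.array(s["tcp_pos"])
    h=np.degrees(np.arctan2(M[1,2],M[0,2]))
    d=np.array([x,y,p[2]])-p; t=M.T@d
    dh=(jaw-h+90)%180-90
    print("t",round(float(s["t"]),2),"tcp",p.round(4),"jaw",h.round(1),"| world d",d.round(4),"tool d",t.round(4),"heading change",dh.round(1),"(turn about y = minus that if y down)","alt",dh-180*np.sign(dh),"j6",round(float(s["joints"][5]),2),"w",round(float(s["width"]),4),"F",np.round(s["wrist_force"],1))
E
python3 - <<'E'
from h import *
M=R.from_quat(sense()["eef_rot"]).as_matrix();print(M.round(3))
go(.430,-.157,73)
# station fit
own=np.array([[-46,-42.5],[46,-42.5],[-46,42.5],[46,42.5]])/1000
w=np.array([[.5515,.121],[.542,.2125],[.4655,.1135],[.4585,.204]])
oc=own-own.mean(0);wc=w-w.mean(0)
th=np.arctan2((oc[:,0]*wc[:,1]-oc[:,1]*wc[:,0]).sum(),(oc*wc).sum())
c,s=np.cos(th),np.sin(th);Q=np.array([[c,-s],[s,c]])
f=own@Q.T+w.mean(0)
print(np.degrees(th),w.mean(0));print(f.round(4)); print(((w-f)*1000).round(1))
for p in((.494,.2885),(.493,.2995)): print("own",((np.array(p)-w.mean(0))@Q).round(4))
E
```

```text
[[ 0.895  0.     0.446]
 [-0.446  0.     0.895]
 [ 0.    -1.     0.   ]]
t 1.0 tcp [0.245  0.4924 0.1805] jaw 63.5 | world d [ 0.185  -0.6494  0.    ] tool d [ 4.549e-01 -1.000e-04 -4.990e-01] heading change 9.5 (turn about y = minus that if y down) alt -170.5407903917267 j6 -0.1 w 0.094 F [0.6 0.3 0.6]
95.27841314576862 [0.504375 0.16275 ]
[[0.5509 0.1209]
 [0.5425 0.2125]
 [0.4663 0.113 ]
 [0.4578 0.2046]]
[[ 0.6  0.1]
 [-0.5  0. ]
 [-0.8  0.5]
 [ 0.7 -0.6]]
own [ 0.1262 -0.0012]
own [ 0.1372 -0.0013]
```

```bash
python3 -m creep '[[0.029,0,-0.049,0,0.094],[0.029,0,-0.049,0,0.094],[0.029,0,-0.049,0,0.094],[0.029,0,-0.049,0,0.094],[0.029,0,-0.049,0,0.094],[0.029,0,-0.049,0,0.094],[0,0,0,-9.5,0.094],[0.035,0.014,-0.035,0,0.094],[0.035,0.014,-0.035,0,0.094],[0.035,0.014,-0.035,0,0.094]]' 20
python3 -m creep '[[0.035,0.014,-0.035,0,0.094],[0.035,0.014,-0.035,0,0.094],[0.035,0.014,-0.035,0,0.094],[0.033,0.014,-0.037,0,0.094],[0,0,0,0,0.094],[0,0,0,0,0.094],[0,0,0,0,0.094],[0,0,0,0,0.094],[0,0,0,0,0.094],[0,0,0,0,0.094]]'
python3 -c "
from h import *
go(.430,-.157,73)"
```

```text
t: 2.25
tcp_pos: [0.3403, 0.0192, 0.1385]
eef_rot: [-0.699, 0.104, -0.105, 0.7]
wrist_force: [1.2, 0.9, 0.2]
width: 0.0941
t: 3.5
tcp_pos: [0.4303, -0.1552, 0.0827]
eef_rot: [0.699, -0.104, 0.104, -0.699]
wrist_force: [-0.1, 0.3, -0.0]
width: 0.094
t 3.5 tcp [ 0.4303 -0.1552  0.0827] jaw 73.1 | world d [-0.0003 -0.0018  0.    ] tool d [ 0.0003  0.     -0.0018] heading change -0.1 (turn about y = minus that if y down) alt 179.9295788525637 j6 -1.75 w 0.094 F [-0.1  0.3 -0. ]
```

```bash
cat >> h.py <<'E'
def plan(x,y,z,jaw,n,h0=None,p0=None):
    s=sense();M=R.from_quat(s["eef_rot"]).as_matrix();p=np.array(s["tcp_pos"]) if p0 is None else np.array(p0)
    h=np.degrees(np.arctan2(M[1,2],M[0,2])) if h0 is None else h0
    d=(np.array([x,y,z])-p)/n; st=(jaw-h)/n
    for i in range(n):
        a=np.radians(h+i*st)
        print([float(round(v,4)) for v in (d[0]*np.sin(a)-d[1]*np.cos(a),-d[2],d[0]*np.cos(a)+d[1]*np.sin(a),-st)])
E
python3 -m creep '[[0,0.023,-0.001,0,0.094],[0,0.023,0,0,0.094],[0,0.022,0,0,0.094],[0,0,0,0,0.094],[0,0,0,0,0.04],[0,0,0,0,0.04],[0,0,0,0,0.04],[0,0,0,0,0.04],[0,0,0,0,0.04],[0,0,0,0,0.04]]' 25
python3 -c "
from h import *
go(.430,-.157,73)
plan(.5425,.2125,.14,5.3,10,p0=(.43,-.156,.14))"
```

```text
t: 4.75
tcp_pos: [0.4301, -0.1567, 0.0149]
eef_rot: [0.7, -0.104, 0.104, -0.699]
wrist_force: [-1.2, -0.4, 2.3]
width: 0.0549
t 4.75 tcp [ 0.4301 -0.1567  0.0149] jaw 73.0 | world d [-0.0001 -0.0003  0.    ] tool d [-0.      0.     -0.0003] heading change -0.0 (turn about y = minus that if y down) alt 179.9579311681215 j6 -1.75 w 0.0549 F [-1.2 -0.4  2.3]
[0.0, -0.0, 0.0385, 6.7742]
[-0.0045, -0.0, 0.0383, 6.7742]
[-0.009, -0.0, 0.0375, 6.7742]
[-0.0134, -0.0, 0.0361, 6.7742]
[-0.0175, -0.0, 0.0343, 6.7742]
[-0.0215, -0.0, 0.032, 6.7742]
[-0.0251, -0.0, 0.0292, 6.7742]
[-0.0284, -0.0, 0.0261, 6.7742]
[-0.0312, -0.0, 0.0226, 6.7742]
[-0.0337, -0.0, 0.0187, 6.7742]
```

```bash
python3 -m creep '[[0,-0.025,0,0,0.04],[0,-0.05,0,0,0.04],[0,-0.05,0,0,0.04],[0,0,0.0385,6.8,0.04],[-0.0045,0,0.038,6.8,0.04],[-0.009,0,0.0375,6.8,0.04],[-0.013,0,0.036,6.8,0.04],[-0.0175,0,0.034,6.8,0.04],[-0.0215,0,0.032,6.8,0.04],[-0.025,0,0.029,6.7,0.04]]'
python3 -m creep '[[-0.0285,0,0.026,6.7,0.04],[-0.031,0,0.0225,6.7,0.04],[-0.0335,0,0.0185,6.7,0.04],[0,0,0,0,0.04],[0,0,0,0,0.04],[0,0,0,0,0.04],[0,0,0,0,0.04],[0,0,0,0,0.04],[0,0,0,0,0.04],[0,0,0,0,0.04]]'
python3 - <<'E'
from h import *
go(.5425,.2125,5.3)
a=get_image("scene");b=get_image("top")
cv2.imwrite("pics/b.png",cv2.resize(np.hstack([a["color"][120:300,200:440],b["color"][120:300,60:300]])[:,:,::-1],(800,300)))
for im in(a,b):
  for t in("pad1","box1"):
    for d in mark_of(im,t):
      if d["centre"][1]>0: print(t,round(d["p"],2),np.round(d["centre"],3))
E
```

```text
t: 6.0
tcp_pos: [0.5085, 0.1018, 0.1384]
eef_rot: [0.598, -0.379, 0.378, -0.597]
wrist_force: [1.2, -0.6, -1.3]
width: 0.055
t: 7.25
tcp_pos: [0.5423, 0.2105, 0.1396]
eef_rot: [-0.523, 0.476, -0.476, 0.523]
wrist_force: [0.1, -0.7, -2.8]
width: 0.0544
t 7.25 tcp [0.5423 0.2105 0.1396] jaw 5.4 | world d [0.0002 0.002  0.    ] tool d [-0.0019  0.      0.0004] heading change -0.1 (turn about y = minus that if y down) alt 179.86309722995713 j6 0.18 w 0.0544 F [ 0.1 -0.7 -2.8]
pad1 0.8 [0.549 0.12  0.033]
pad1 0.79 [0.539 0.215 0.033]
pad1 0.7 [0.463 0.113 0.034]
box1 0.89 [0.539 0.209 0.124]
box1 0.58 [0.453 0.209 0.037]
pad1 0.8 [0.544 0.215 0.034]
pad1 0.8 [0.548 0.12  0.035]
pad1 0.72 [0.468 0.112 0.037]
box1 0.85 [0.541 0.208 0.127]
box1 0.67 [0.458 0.206 0.034]
box1 0.63 [0.491 0.287 0.036]
```

View pics/b.png

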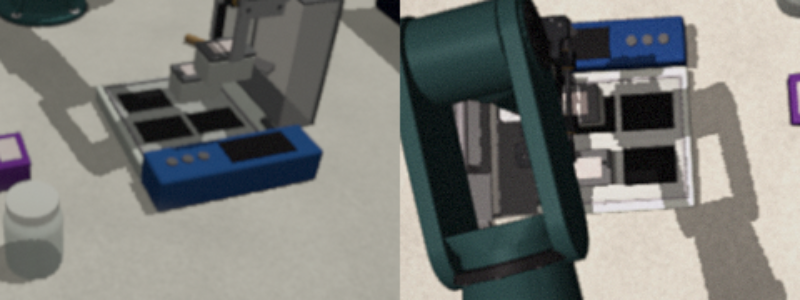

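```bash
python3 -m creep '[[-0.003,0.03,0,0,0.04],[0,0.03,0,0,0.04],[0,0.018,0,0,0.04],[0,0.006,0,0,0.04],[0,0.004,0,0,0.04],[0,0.001,0,0,0.04],[0,0,0,0,0.04],[0,0,0,0,0.066],[0,0,0,0,0.066],[0,0,0,0,0.066]]'
python3 -c "
from h import *
go(.5425,.2135,5.3)
plan(.425,-.351,.13,74.4,13,p0=(.5425,.2135,.13),h0=5.3)"
```

```text
t: 8.8
tcp_pos: [0.5424, 0.2137, 0.051]
eef_rot: [-0.523, 0.476, -0.476, 0.523]
wrist_force: [0.3, -0.4, -0.0]
width: 0.0658
t 8.8 tcp [0.5424 0.2137 0.051 ] jaw 5.4 | world d [ 0.0001 -0.0002  0.    ] tool d [0.0002 0.     0.0001] heading change -0.1 (turn about y = minus that if y down) alt 179.86019211129118 j6 0.18 w 0.0658 F [ 0.3 -0.4 -0. ]
[0.0424, -0.0, -0.013, -5.3154]
[0.041, -0.0, -0.0169, -5.3154]
[0.0393, -0.0, -0.0206, -5.3154]
[0.0372, -0.0, -0.0242, -5.3154]
[0.0348, -0.0, -0.0275, -5.3154]
[0.0321, -0.0, -0.0306, -5.3154]
[0.0291, -0.0, -0.0334, -5.3154]
[0.0259, -0.0, -0.036, -5.3154]
[0.0225, -0.0, -0.0382, -5.3154]
[0.0188, -0.0, -0.0402, -5.3154]
[0.015, -0.0, -0.0417, -5.3154]
[0.0111, -0.0, -0.0429, -5.3154]
[0.0071, -0.0, -0.0438, -5.3154]
```

```bash
python3 -m creep '[[0,-0.03,0,0,0.066],[0,-0.05,0,0,0.066],[0.0425,0,-0.013,-5.3,0.066],[0.041,0,-0.017,-5.3,0.094],[0.0395,0,-0.0205,-5.3,0.094],[0.037,0,-0.024,-5.3,0.094],[0.035,0,-0.0275,-5.3,0.094],[0.032,0,-0.0305,-5.3,0.094],[0.029,0,-0.0335,-5.3,0.094],[0.026,0,-0.036,-5.3,0.094]]'
python3 -m creep '[[0.0225,0,-0.038,-5.3,0.094],[0.019,0,-0.040,-5.3,0.094],[0.015,0,-0.042,-5.3,0.094],[0.011,0,-0.043,-5.3,0.094],[0.007,0,-0.044,-5.4,0.094],[0,0.03,0,0,0.094],[0,0.02,0,0,0.094],[0,0,0,0,0.094],[0,0,0,0,0.094],[0,0,0,0,0.094]]'
python3 - <<'E'
from h import *
go(.425,-.352,74.4)
b=get_image("top")
for d in cut_out(b,"box1"):
  w,u,v=world(b,d["region"]); w=w[w[:,2]>np.percentile(w[:,2],80)-.012]
  r=cv2.minAreaRect((w[:,:2]*1000).astype(np.float32))
  print(round(d["p"],2),"z",np.median(w[:,2]).round(3),np.round(r[0]),np.round(r[1]),round(r[2],1))
E
```

```text
t: 10.05
tcp_pos: [0.4702, -0.1354, 0.1308]
eef_rot: [-0.66, 0.253, -0.254, 0.66]
wrist_force: [0.6, 0.8, -0.1]
width: 0.0936
t: 11.3
tcp_pos: [0.4261, -0.3518, 0.082]
eef_rot: [0.701, -0.095, 0.096, -0.7]
wrist_force: [-0.3, -0.2, 0.7]
width: 0.0939
t 11.3 tcp [ 0.4261 -0.3518  0.082 ] jaw 74.5 | world d [-0.0011 -0.0002  0.    ] tool d [-0.001  -0.     -0.0004] heading change -0.1 (turn about y = minus that if y down) alt 179.9417206306542 j6 -2.09 w 0.0939 F [-0.3 -0.2  0.7]
0.9 z 0.05 [ 579. -129.] [80. 55.] 5.7
0.82 z 0.05 [ 582. -267.] [80. 56.] 17.4
0.81 z 0.049 [ 597. -389.] [81. 57.] 22.7
0.8 z 0.085 [458. 204.] [55. 81.] 5.1
0.76 z 0.049 [ 431. -323.] [111.  79.] 74.0
0.62 z 0.085 [543. 213.] [55. 82.] 6.2
```

```bash
python3 -m creep '[[-0.001,0.023,0,0,0.094],[0,0.023,0,0,0.094],[0,0.021,0,0,0.094],[0,0,0,0,0.094],[0,0,0,0,0.04],[0,0,0,0,0.04],[0,0,0,0,0.04],[0,0,0,0,0.04],[0,0,0,0,0.04],[0,-0.025,0,0,0.04]]' 25
python3 -c "
from h import *
go(.4663,.113,5.3)
plan(.4663,.113,.14,5.3,11,p0=(.425,-.352,.14),h0=74.5)"
```

```text
t: 12.65
tcp_pos: [0.4223, -0.349, 0.0355]
eef_rot: [-0.699, 0.098, -0.094, 0.702]
wrist_force: [0.6, 0.0, -2.2]
width: 0.0546
t 12.65 tcp [ 0.4223 -0.349   0.0355] jaw 74.4 | world d [0.044 0.462 0.   ] tool d [-0.0816  0.0022  0.4569] heading change -69.1 (turn about y = minus that if y down) alt 110.85899869115481 j6 -2.09 w 0.0546 F [ 0.6  0.  -2.2]
[-0.0077, -0.0, 0.0417, 6.2909]
[-0.0122, -0.0, 0.0406, 6.2909]
[-0.0166, -0.0, 0.0391, 6.2909]
[-0.0208, -0.0, 0.037, 6.2909]
[-0.0247, -0.0, 0.0345, 6.2909]
[-0.0283, -0.0, 0.0316, 6.2909]
[-0.0316, -0.0, 0.0283, 6.2909]
[-0.0345, -0.0, 0.0247, 6.2909]
[-0.037, -0.0, 0.0207, 6.2909]
[-0.0391, -0.0, 0.0166, 6.2909]
[-0.0407, -0.0, 0.0122, 6.2909]
```

```bash
python3 -m creep '[[0,-0.05,0,0,0.04],[0,-0.05,0,0,0.04],[-0.0075,0,0.0415,6.3,0.04],[-0.012,0,0.0405,6.3,0.04],[-0.0165,0,0.039,6.3,0.04],[-0.021,0,0.037,6.3,0.04],[-0.0245,0,0.0345,6.3,0.04],[-0.0285,0,0.0315,6.3,0.04],[-0.0315,0,0.0285,6.3,0.04],[-0.0345,0,0.0245,6.3,0.04]]'
python3 -m creep '[[-0.037,0,0.0205,6.3,0.04],[-0.039,0,0.0165,6.3,0.04],[-0.0405,0,0.012,6.2,0.04],[0,0,0,0,0.04],[0,0,0,0,0.04],[0,0,0,0,0.04],[0,0,0,0,0.04],[0,0,0,0,0.04],[0,0,0,0,0.04],[0,0,0,0,0.04]]'
python3 - <<'E'
from h import *
go(.4663,.113,5.3)
for n in("top","scene"):
  b=get_image(n)
  for d in cut_out(b,"box1"):
    w,u,v=world(b,d["region"]); w=w[w[:,2]>np.percentile(w[:,2],80)-.012]
    r=cv2.minAreaRect((w[:,:2]*1000).astype(np.float32))
    if r[0][1]>0: print(round(d["p"],2),"z",np.median(w[:,2]).round(3),np.round(r[0]),np.round(r[1]),round(r[2],1))
E
```

```text
t: 13.9
tcp_pos: [0.4544, -0.0122, 0.1375]
eef_rot: [0.593, -0.387, 0.386, -0.592]
wrist_force: [0.6, -0.0, -3.0]
width: 0.0546
t: 15.15
tcp_pos: [0.4663, 0.1127, 0.1385]
eef_rot: [-0.522, 0.477, -0.477, 0.522]
wrist_force: [-0.5, 0.0, -2.0]
width: 0.0545
t 15.15 tcp [0.4663 0.1127 0.1385] jaw 5.2 | world d [0.     0.0003 0.    ] tool d [-0.0003  0.      0.    ] heading change 0.1 (turn about y = minus that if y down) alt -179.92987835967074 j6 0.03 w 0.0545 F [-0.5  0.  -2. ]
0.49 z 0.174 [470.  77.] [52. 14.] 2.6
0.38 z 0.084 [542. 184.] [145.  26.] 64.6
0.91 z 0.084 [474. 205.] [87. 75.] 5.3
0.78 z 0.084 [544. 213.] [56. 82.] 6.5
0.6 z 0.174 [472. 112.] [69. 79.] 8.1
```

```bash
python3 -m creep '[[0,0.03,0,0,0.04],[0,0.03,0,0,0.04],[0,0.018,0,0,0.04],[0,0.006,0,0,0.04],[0,0.003,0,0,0.04],[0,0.001,0,0,0.04],[0,0,0,0,0.04],[0,0,0,0,0.066],[0,0,0,0,0.066],[0,0,0,0,0.066]]'
python3 -c "
from h import *
go(.4663,.113,5.3)
plan(.582,-.2675,.13,-72,11,p0=(.4663,.113,.13),h0=5.3)"
```

```text
t: 16.6
tcp_pos: [0.4667, 0.1129, 0.0511]
eef_rot: [-0.522, 0.476, -0.477, 0.523]
wrist_force: [-1.4, -0.6, -0.3]
width: 0.0658
t 16.6 tcp [0.4667 0.1129 0.0511] jaw 5.2 | world d [-0.0004  0.0001  0.    ] tool d [-0.0001 -0.     -0.0004] heading change 0.1 (turn about y = minus that if y down) alt -179.9390996026769 j6 0.03 w 0.0658 F [-1.4 -0.6 -0.3]
[0.0354, -0.0, 0.0073, 7.0273]
[0.0343, -0.0, 0.0116, 7.0273]
[0.0326, -0.0, 0.0157, 7.0273]
[0.0304, -0.0, 0.0195, 7.0273]
[0.0278, -0.0, 0.0231, 7.0273]
[0.0248, -0.0, 0.0263, 7.0273]
[0.0214, -0.0, 0.0292, 7.0273]
[0.0176, -0.0, 0.0316, 7.0273]
[0.0136, -0.0, 0.0335, 7.0273]
[0.0094, -0.0, 0.0349, 7.0273]
[0.0051, -0.0, 0.0358, 7.0273]
```

```bash
python3 -m creep '[[0,-0.03,0,0,0.066],[0,-0.05,0,0,0.066],[0.0355,0,0.0075,7,0.066],[0.0345,0,0.0115,7,0.094],[0.0325,0,0.0155,7,0.094],[0.0305,0,0.0195,7,0.094],[0.028,0,0.023,7,0.094],[0.025,0,0.0265,7,0.094],[0.0215,0,0.029,7.1,0.094],[0.0175,0,0.0315,7.1,0.094]]'
python3 -m creep '[[0.0135,0,0.0335,7,0.094],[0.0095,0,0.035,7,0.094],[0.005,0,0.036,7.1,0.094],[0,0.03,0,0,0.094],[0,0.02,0,0,0.094],[0,0,0,0,0.094],[0,0,0,0,0.094],[0,0,0,0,0.094],[0,0,0,0,0.094],[0,0,0,0,0.094]]'
python3 -c "
from h import *
go(.582,-.2675,-72)"
```

```text
t: 17.85
tcp_pos: [0.5506, -0.1656, 0.1306]
eef_rot: [0.235, -0.667, 0.667, -0.235]
wrist_force: [-0.1, -0.0, 0.1]
width: 0.0938
t: 19.1
tcp_pos: [0.5823, -0.2684, 0.0811]
eef_rot: [0.11, -0.698, 0.699, -0.111]
wrist_force: [0.7, -0.5, -0.3]
width: 0.0939
t 19.1 tcp [ 0.5823 -0.2684  0.0811] jaw -72.0 | world d [-0.0003  0.0009  0.    ] tool d [ 0.    -0.    -0.001] heading change 0.0 (turn about y = minus that if y down) alt -179.95022238614365 j6 0.74 w 0.0939 F [ 0.7 -0.5 -0.3]
```

```bash
python3 -m creep '[[0,0.023,-0.001,0,0.094],[0,0.023,0,0,0.094],[0,0.020,0,0,0.094],[0,0,0,0,0.094],[0,0,0,0,0.04],[0,0,0,0,0.04],[0,0,0,0,0.04],[0,0,0,0,0.04],[0,0,0,0,0.04],[0,-0.025,0,0,0.04]]' 25
python3 -c "
from h import *
go(.5509,.1209,5.3)
plan(.5509,.1209,.14,5.3,11,p0=(.582,-.2675,.14),h0=-72)"
```

```text
t: 20.35
tcp_pos: [0.5794, -0.2661, 0.0363]
eef_rot: [-0.112, 0.7, -0.697, 0.108]
wrist_force: [-0.5, 0.4, -2.5]
width: 0.0545
t 20.35 tcp [ 0.5794 -0.2661  0.0363] jaw -72.1 | world d [-0.0285  0.387   0.    ] tool d [-0.0921  0.0016 -0.377 ] heading change 77.4 (turn about y = minus that if y down) alt -102.63692080656074 j6 0.74 w 0.0545 F [-0.5  0.4 -2.5]
[-0.0082, -0.0, -0.0345, -7.0273]
[-0.0124, -0.0, -0.0332, -7.0273]
[-0.0163, -0.0, -0.0314, -7.0273]
[-0.0201, -0.0, -0.0292, -7.0273]
[-0.0235, -0.0, -0.0265, -7.0273]
[-0.0266, -0.0, -0.0234, -7.0273]
[-0.0292, -0.0, -0.02, -7.0273]
[-0.0315, -0.0, -0.0163, -7.0273]
[-0.0332, -0.0, -0.0123, -7.0273]
[-0.0345, -0.0, -0.0082, -7.0273]
[-0.0352, -0.0, -0.0039, -7.0273]
```

```bash
python3 -m creep '[[0,-0.05,0,0,0.04],[0,-0.05,0,0,0.04],[-0.008,0,-0.0345,-7,0.04],[-0.0125,0,-0.033,-7,0.04],[-0.0165,0,-0.0315,-7,0.04],[-0.02,0,-0.029,-7,0.04],[-0.0235,0,-0.0265,-7,0.04],[-0.0265,0,-0.0235,-7,0.04],[-0.029,0,-0.02,-7.1,0.04],[-0.0315,0,-0.0165,-7.1,0.04]]'
python3 -m creep '[[-0.033,0,-0.0125,-7,0.04],[-0.0345,0,-0.008,-7,0.04],[-0.035,0,-0.004,-7.1,0.04],[0,0,0,0,0.04],[0,0,0,0,0.04],[0,0,0,0,0.04],[0,0,0,0,0.04],[0,0,0,0,0.04],[0,0,0,0,0.04],[0,0,0,0,0.04]]'
python3 -c "
from h import *
go(.5509,.1209,5.3)"
```

```text
t: 21.6
tcp_pos: [0.5589, 0.016, 0.1387]
eef_rot: [-0.428, 0.564, -0.563, 0.427]
wrist_force: [-0.4, -0.3, -2.7]
width: 0.0543
t: 22.85
tcp_pos: [0.5512, 0.1203, 0.1395]
eef_rot: [-0.522, 0.477, -0.477, 0.522]
wrist_force: [0.1, -0.2, -1.1]
width: 0.0549
t 22.85 tcp [0.5512 0.1203 0.1395] jaw 5.2 | world d [-0.0003  0.0006  0.    ] tool d [-0.0006  0.     -0.0002] heading change 0.1 (turn about y = minus that if y down) alt -179.93272168714168 j6 0.02 w 0.0549 F [ 0.1 -0.2 -1.1]
```

```bash
python3 -m creep '[[0,0.03,0,0,0.04],[0,0.03,0,0,0.04],[0,0.018,0,0,0.04],[0,0.006,0,0,0.04],[0,0.004,0,0,0.04],[0,0.001,0,0,0.04],[0,0,0,0,0.04],[0,0,0,0,0.066],[0,0,0,0,0.066],[0,0,0,0,0.066]]'
python3 -m creep '[[0,-0.03,0,0,0.066],[0,-0.05,0,0,0.066],[0,-0.025,0,-10,0.066],[0,-0.025,0,-10,0.066],[0,-0.025,0,-10,0.066],[0,-0.025,0,-10,0.06],[0,-0.025,0,-10,0.06],[0,-0.025,0,-10,0.06],[0,-0.025,0,-10,0.06],[0,-0.025,0,-10,0.06]]'
python3 -m creep '[[0,-0.025,0,-10,0.06],[-0.05,0,-0.02,0,0.06],[-0.05,0,-0.02,0,0.06],[-0.05,0,-0.02,0,0.06],[0,0,0,0,0.06],[0,0,0,0,0.06],[0,0,0,0,0.06],[0,0,0,0,0.06],[0,0,0,0,0.06],[0,0,0,0,0.06]]'
python3 - <<'E'
from h import *
go(.49,.30,95.3)
for n in("top","scene"):
  b=get_image(n); save(b,"pics/c_%s.png"%n)
  for d in cut_out(b,"box1"):
    w,u,v=world(b,d["region"]); w=w[w[:,2]>np.percentile(w[:,2],80)-.012]
    r=cv2.minAreaRect((w[:,:2]*1000).astype(np.float32))
    if r[0][1]>0: print(round(d["p"],2),"z",np.median(w[:,2]).round(3),np.round(r[0]),np.round(r[1]),round(r[2],1))
  for t in("hood_hinge","hood_handle"):
    for d in mark_of(b,t): print(t,round(d["p"],2),np.round(d["centre"],3))
  for d in cut_out(b,"hood_handle")[:1]:
    w,u,v=world(b,d["region"]); k=w[:,2]>.296; q=w[k]
    print("high pts",k.sum(),q.min(0).round(3),q.max(0).round(3),np.median(q,0).round(3)); print("hist",np.histogram(w[:,2],np.arange(0,.36,.02)))
E
```

```text
t: 24.1
tcp_pos: [0.5515, 0.1205, 0.0509]
eef_rot: [-0.522, 0.476, -0.477, 0.523]
wrist_force: [-0.2, -0.3, 0.0]
width: 0.0656
t: 25.35
tcp_pos: [0.5511, 0.1204, 0.3315]
eef_rot: [-0.707, 0.027, -0.028, 0.707]
wrist_force: [0.4, 0.0, 0.2]
width: 0.0599
t: 26.6
tcp_pos: [0.4075, 0.0471, 0.3553]
eef_rot: [-0.706, -0.032, 0.033, 0.706]
wrist_force: [-0.1, -0.3, -0.1]
width: 0.0602
t 26.6 tcp [0.4075 0.0471 0.3553] jaw 95.3 | world d [0.0825 0.2529 0.    ] tool d [ 0.1053 -0.      0.2443] heading change 0.0 (turn about y = minus that if y down) alt -179.95912794979432 j6 -1.69 w 0.0602 F [-0.1 -0.3 -0.1]
0.75 z 0.085 [543. 213.] [56. 82.] 6.4
0.7 z 0.085 [553. 119.] [56. 80.] 5.1
0.67 z 0.084 [473. 150.] [184.  23.] 80.9
hood_hinge 0.91 [0.493 0.287 0.036]
hood_handle 0.74 [0.489 0.301 0.31 ]
high pts 390 [0.428 0.1   0.296] [0.544 0.308 0.767] [0.489 0.298 0.312]
hist (array([  12,   10, 1007,  149,   39,   32,   31,   28,   31,   24,   18,
         17,    8, 2396,   44,  360,    0]), array([0.  , 0.02, 0.04, 0.06, 0.08, 0.1 , 0.12, 0.14, 0.16, 0.18, 0.2 ,
       0.22, 0.24, 0.26, 0.28, 0.3 , 0.32, 0.34]))
0.7 z 0.084 [460. 196.] [58. 94.] 6.5
0.6 z 0.084 [544. 205.] [59. 95.] 6.1
0.57 z 0.084 [554. 121.] [57. 81.] 5.9
0.57 z 0.084 [468. 112.] [57. 80.] 3.5
hood_hinge 0.78 [0.493 0.288 0.038]
hood_hinge 0.18 [0.541 0.215 0.034]
hood_handle 0.95 [0.49  0.298 0.309]
high pts 156 [0.445 0.291 0.296] [0.543 0.309 0.315] [0.502 0.298 0.309]
hist (array([  3,   6, 881, 390, 391, 391, 413, 418, 430, 442, 458, 275, 227,
       894,  66, 143,   0]), array([0.  , 0.02, 0.04, 0.06, 0.08, 0.1 , 0.12, 0.14, 0.16, 0.18, 0.2 ,
       0.22, 0.24, 0.26, 0.28, 0.3 , 0.32, 0.34]))
```

View pics/c_scene.png

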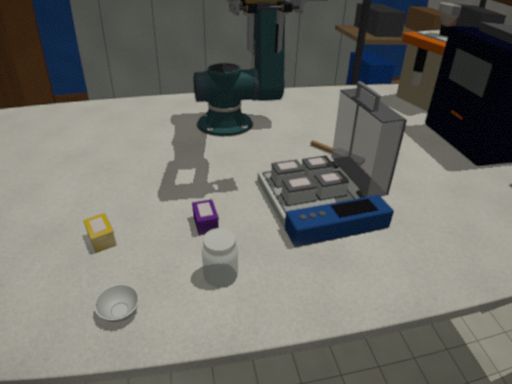

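View pics/c_top.png

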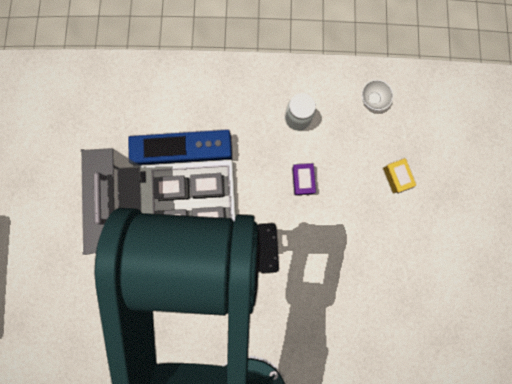

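```bash
python3 -m creep '[[0.018,0,0.0405,0,0.06],[0.018,0,0.0405,0,0.06],[0.018,0,0.0405,0,0.06],[0.018,0,0.0405,0,0.06],[0.018,0,0.0405,0,0.06],[0.0165,0,0.0405,0,0.06],[0,0,0,0,0.06],[0,0,0,0,0.06],[0,0,0,0,0.06],[0,0,0,0,0.06]]' 15
python3 - <<'E'
from h import *
go(.4915,.2990,95.3)
a=get_image("scene"); c=a["color"][40:200,290:450]
cv2.imwrite("pics/d.png",cv2.resize(c[:,:,::-1],(600,600),interpolation=cv2.INTER_CUBIC))
E
```

```text
t: 28.35
tcp_pos: [0.491, 0.2977, 0.3564]
eef_rot: [-0.706, -0.032, 0.031, 0.707]
wrist_force: [0.2, 0.1, -0.3]
width: 0.0599
t 28.35 tcp [0.491  0.2977 0.3564] jaw 95.2 | world d [0.0005 0.0013 0.    ] tool d [0.0006 0.     0.0013] heading change 0.1 (turn about y = minus that if y down) alt -179.86296932620058 j6 -1.21 w 0.0599 F [ 0.2  0.1 -0.3]
```

View pics/d.png

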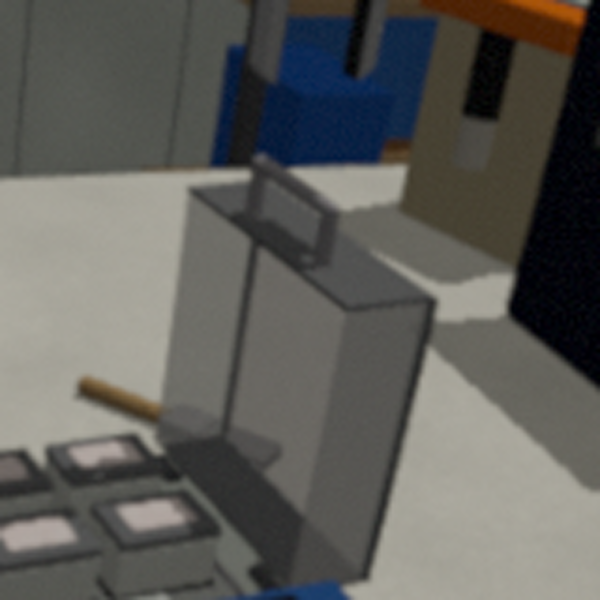

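The fingers hang at about (250,110) and (365,50) in the crop, on either side of the bar, which runs from (260,160) to (330,215). I'll descend and grip.

```bash
python3 -m creep '[[0,0.025,0.001,0,0.06],[0,0.025,0,0,0.06],[0,0.015,0,0,0.06],[0,0,0,0,0.0],[0,0,0,0,0.0],[0,0,0,0,0.0],[0,0,0,0,0.0],[0,0,0,0,0.0],[0,0,0,0,0.0],[0,0,0,0,0.0]]' 15
python3 - <<'E'
from h import *
go(.4915,.2990,95.3)
r=np.hypot(.27,.02);a0=np.arctan2(.02,.27)
# rows: tool z (= +own x) and tool y(down), going from theta 1.54 to 0 in 30 rows, smooth
n=36;s=np.linspace(0,1,n+1);th=1.54*(1-s)
X=-r*np.cos(th+a0);Z=r*np.sin(th+a0)
for i in range(n): print(i,round(th[i+1],2),"y",round(Z[i]-Z[i+1],4),"z",round(X[i+1]-X[i],4), "cum",round(Z[0]-Z[i+1],4),round(X[i+1]-X[0],4))
E
```

```text
t: 29.65
tcp_pos: [0.491, 0.2997, 0.2905]
eef_rot: [-0.706, -0.032, 0.032, 0.706]
wrist_force: [-0.0, 0.2, -0.8]
width: 0.0003
t 29.65 tcp [0.491  0.2997 0.2905] jaw 95.2 | world d [ 0.0005 -0.0007  0.    ] tool d [ 0.0004 -0.     -0.0007] heading change 0.1 (turn about y = minus that if y down) alt -179.94004419997373 j6 -1.21 w 0.0003 F [-0.   0.2 -0.8]
0 1.5 y -0.0003 z -0.0116 cum -0.0003 -0.0116
1 1.45 y 0.0002 z -0.0116 cum -0.0 -0.0232
2 1.41 y 0.0007 z -0.0116 cum 0.0007 -0.0347
3 1.37 y 0.0012 z -0.0115 cum 0.002 -0.0462
4 1.33 y 0.0017 z -0.0115 cum 0.0037 -0.0577
5 1.28 y 0.0022 z -0.0114 cum 0.0059 -0.069
6 1.24 y 0.0027 z -0.0113 cum 0.0086 -0.0803
7 1.2 y 0.0032 z -0.0111 cum 0.0118 -0.0914
8 1.16 y 0.0036 z -0.011 cum 0.0154 -0.1024
9 1.11 y 0.0041 z -0.0108 cum 0.0195 -0.1133
10 1.07 y 0.0046 z -0.0106 cum 0.0241 -0.1239
11 1.03 y 0.005 z -0.0104 cum 0.0291 -0.1343
12 0.98 y 0.0055 z -0.0102 cum 0.0346 -0.1445
13 0.94 y 0.0059 z -0.01 cum 0.0405 -0.1545
14 0.9 y 0.0063 z -0.0097 cum 0.0468 -0.1642
15 0.86 y 0.0067 z -0.0094 cum 0.0535 -0.1736
16 0.81 y 0.0071 z -0.009
[... 180 characters left out ...]
.0078 cum 0.0929 -0.216
21 0.6 y 0.0089 z -0.0074 cum 0.1018 -0.2234
22 0.56 y 0.0092 z -0.007 cum 0.111 -0.2304
23 0.51 y 0.0095 z -0.0066 cum 0.1205 -0.2371
24 0.47 y 0.0098 z -0.0062 cum 0.1302 -0.2433
25 0.43 y 0.01 z -0.0058 cum 0.1403 -0.2491
26 0.38 y 0.0103 z -0.0054 cum 0.1506 -0.2544
27 0.34 y 0.0105 z -0.0049 cum 0.161 -0.2593
28 0.3 y 0.0107 z -0.0045 cum 0.1717 -0.2638
29 0.26 y 0.0109 z -0.004 cum 0.1826 -0.2678
30 0.21 y 0.011 z -0.0035 cum 0.1936 -0.2713
31 0.17 y 0.0112 z -0.003 cum 0.2048 -0.2743
32 0.13 y 0.0113 z -0.0026 cum 0.2161 -0.2769
33 0.09 y 0.0114 z -0.0021 cum 0.2275 -0.279
34 0.04 y 0.0115 z -0.0016 cum 0.239 -0.2806
35 0.0 y 0.0115 z -0.0011 cum 0.2505 -0.2817
```

Shut to 0.3 mm, so the bar isn't between the fingers. Looking again.

Run:
```python
from h import *
for n in("scene","top"):
  a=get_image(n)
  if n=="scene": cv2.imwrite("pics/e.png",cv2.resize(a["color"][40:200,290:450][:,:,::-1],(600,600),interpolation=cv2.INTER_CUBIC))
  for d in mark_of(a,"hood_handle"): print(n,round(d["p"],2),np.round(d["centre"],3))
  for d in cut_out(a,"hood_handle")[:1]:
    w,u,v=world(a,d["region"]); q=w[(w[:,2]>.26)&(w[:,2]<.34)&(w[:,1]>.2)]
    for lo in np.arange(.26,.34,.01):
      k=q[(q[:,2]>=lo)&(q[:,2]<lo+.01)]
      if len(k): print(lo.round(3),len(k),np.percentile(k,[5,50,95],axis=0).round(3)[:, :2].tolist())
```

```text
scene 0.58 [0.492 0.296 0.309]
0.26 530 [[0.397, 0.279], [0.525, 0.309], [0.597, 0.35]]
0.27 358 [[0.404, 0.285], [0.521, 0.311], [0.59, 0.346]]
0.28 35 [[0.448, 0.293], [0.534, 0.3], [0.543, 0.308]]
0.29 34 [[0.448, 0.292], [0.537, 0.3], [0.543, 0.308]]
0.3 73 [[0.449, 0.291], [0.504, 0.297], [0.541, 0.305]]
0.31 69 [[0.456, 0.293], [0.499, 0.298], [0.536, 0.304]]
top 0.91 [0.49 0.3  0.31]
top 0.36 [0.472 0.109 0.038]
0.26 1314 [[0.391, 0.28], [0.445, 0.31], [0.592, 0.346]]
0.27 611 [[0.39, 0.285], [0.451, 0.325], [0.589, 0.35]]
0.28 11 [[0.442, 0.29], [0.446, 0.292], [0.451, 0.294]]
0.29 11 [[0.442, 0.29], [0.446, 0.291], [0.452, 0.294]]
0.3 34 [[0.441, 0.29], [0.454, 0.292], [0.469, 0.303]]
0.31 82 [[0.445, 0.292], [0.457, 0.296], [0.47, 0.302]]
```

View pics/e.png

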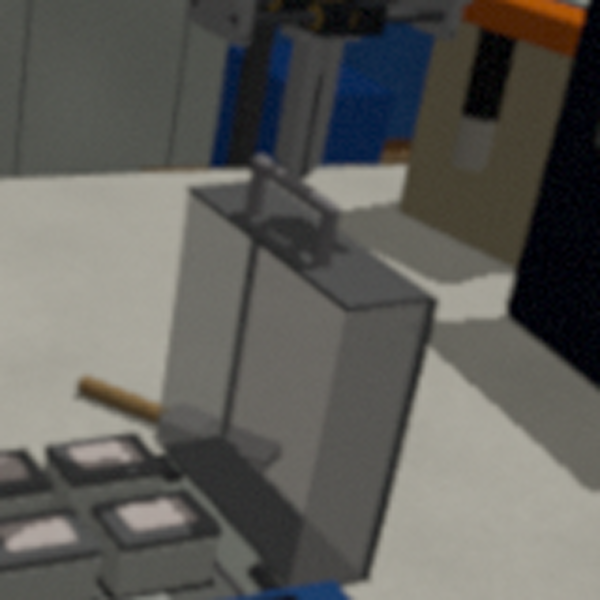

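Run:
```python
from h import *
a=get_image("scene")
Rm=np.array(a["rotation"],float); Rm=Rm if Rm.shape==(3,3) else R.from_quat(Rm).as_matrix()
s=sense(); tcp=np.array(s["tcp_pos"]); print(tcp, s["width"], s["wrist_force"])
pts=np.array([tcp,tcp+[0,0,.02],[.4915,.298,.3075],[.446,.294,.3075],[.535,.302,.3075]])
pc=(pts-np.array(a["position"]))@Rm
px=cv2.projectPoints(pc,np.zeros(3),np.zeros(3),np.array(a["intrinsics"],float),np.array(a["D"],float))[0][:,0]
for p in (px-[290,40])*3.75: print(p.round())
# depth patch around gripper/bar
z=a["z_map"]; w,u,v=world(a,(z>0))
k=(u>362)&(u<384)&(v>60)&(v<100)
q=w[k]; q=q[(q[:,1]>.2)&(q[:,1]<.4)&(q[:,2]>.25)&(q[:,0]>.4)]
for lo in np.arange(.26,.40,.01):
  m=q[(q[:,2]>=lo)&(q[:,2]<lo+.01)]
  if len(m): print(lo.round(2),len(m),np.percentile(m,[5,50,95],axis=0).round(3)[:,:2].tolist())
c=a["color"][60:130,340:410]; cv2.imwrite("pics/f.png",cv2.resize(c[:,:,::-1],(600,600),interpolation=cv2.INTER_CUBIC))
```

```text
[0.4910371  0.29965819 0.29050626] 0.0006537510929307774 [ 0.12183473 -0.19902783 -0.29285801]
[287. 208.]
[292. 180.]
[289. 185.]
[255. 162.]
[325. 209.]
0.26 52 [[0.411, 0.318], [0.449, 0.331], [0.465, 0.343]]
0.27 29 [[0.412, 0.309], [0.446, 0.333], [0.468, 0.341]]
0.29 1 [[0.535, 0.3], [0.535, 0.3], [0.535, 0.3]]
0.3 57 [[0.482, 0.293], [0.522, 0.298], [0.542, 0.307]]
0.31 68 [[0.472, 0.294], [0.504, 0.299], [0.539, 0.306]]
0.32 41 [[0.484, 0.287], [0.498, 0.295], [0.501, 0.31]]
0.33 48 [[0.485, 0.287], [0.498, 0.294], [0.501, 0.31]]
0.34 49 [[0.486, 0.287], [0.498, 0.294], [0.501, 0.31]]
0.35 47 [[0.485, 0.287], [0.497, 0.293], [0.501, 0.31]]
0.36 53 [[0.486, 0.287], [0.498, 0.296], [0.501, 0.311]]
0.37 55 [[0.484, 0.286], [0.498, 0.295], [0.501, 0.311]]
0.38 16 [[0.497, 0.287], [0.501, 0.295], [0.502, 0.31]]
```

View pics/f.png

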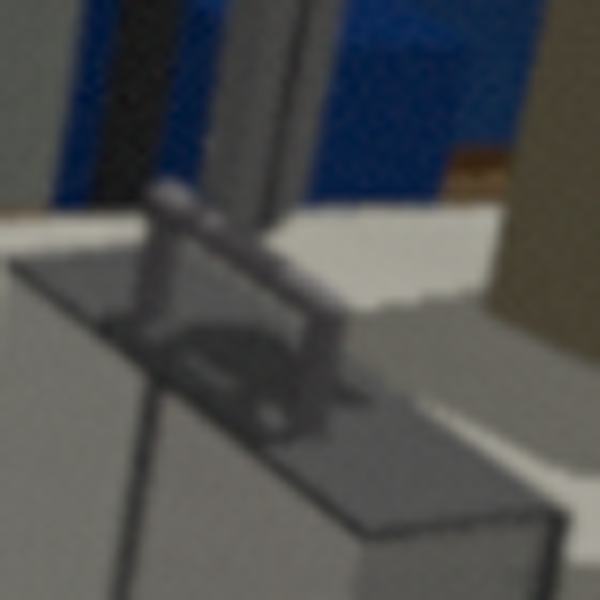

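```bash
python3 -m creep '[[0,-0.025,0,0,0],[0,-0.025,0,0,0],[0,0,0,0,0.05],[0,0,0,0,0.05],[0,0,0,0,0.05],[0,0,0,0,0.05],[0,0,0,0,0.05],[0,0,0,0,0.05],[0,0,0,0,0.05],[0,0,0,0,0.05]]' 15
python3 - <<'E'
from h import *
a=get_image("scene"); s=sense(); print(np.round(s["tcp_pos"],4),s["width"])
z=a["z_map"]; w,u,v=world(a,(z>0))
k=(abs(w[:,0]-.49)<.03)&(w[:,1]>.2)&(w[:,1]<.4)&(w[:,2]>.29)&(w[:,2]<.46)
q=w[k]
for lo in np.arange(.29,.46,.01):
  m=q[(q[:,2]>=lo)&(q[:,2]<lo+.01)]
  if len(m): print(lo.round(2),len(m),"y hist .24-.36 by 1cm",np.histogram(m[:,1],np.arange(.24,.361,.01))[0],"xmax",m[:,0].max().round(3))
cv2.imwrite("pics/g.png",cv2.resize(a["color"][20:120,320:420][:,:,::-1],(600,600),interpolation=cv2.INTER_CUBIC))
E
```

```text
t: 31.25
tcp_pos: [0.4911, 0.2997, 0.3406]
eef_rot: [-0.706, -0.032, 0.032, 0.706]
wrist_force: [-0.5, 0.6, -0.1]
width: 0.0502
[0.491  0.2997 0.3405] 0.04991678043790623
0.3 37 y hist .24-.36 by 1cm [ 0  0  0  0  0 37  0  0  0  0  0  0] xmax 0.52
0.31 44 y hist .24-.36 by 1cm [ 0  0  0  0  0 32 12  0  0  0  0  0] xmax 0.519
0.36 19 y hist .24-.36 by 1cm [ 0  0  2  7  0  0  0  0 10  0  0  0] xmax 0.505
0.37 57 y hist .24-.36 by 1cm [ 0  0 19  8  0  0  0  0 22  8  0  0] xmax 0.504
0.38 66 y hist .24-.36 by 1cm [ 0  0 26  5  0  0  0  0 24 11  0  0] xmax 0.504
0.39 68 y hist .24-.36 by 1cm [ 0  0 25  7  0  0  0  0 24 12  0  0] xmax 0.506
0.4 72 y hist .24-.36 by 1cm [ 0  0 32  7  0  0  0  0 25  8  0  0] xmax 0.504
0.41 72 y hist .24-.36 by 1cm [ 0  0 31  9  0  0  0  0 21 11  0  0] xmax 0.506
0.42 79 y hist .24-.36 by 1cm [ 0  0 28  9  0  0  0  0 27 14  1  0] xmax 0.504
0.43 76 y hist .24-.36 by 1cm [ 0  0 28  8  0  0  0  0 28 12  0  0] xmax 0.503
0.44 69 y hist .24-.36 by 1cm [ 0  0 28  7  0  0  0  0 22 12  0  0] xmax 0.504
0.45 73 y hist .24-.36 by 1cm [ 0  6 23  9  0  0  0  0 24 10  1  0] xmax 0.509
```

View pics/g.png

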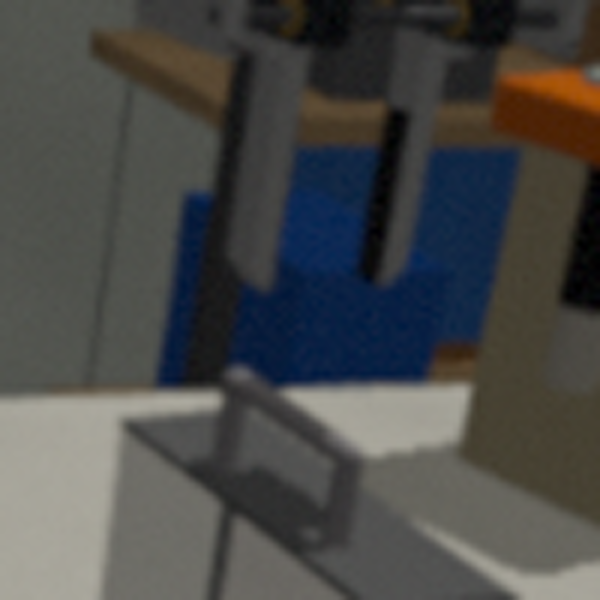

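Image and depth agree that the fingertips sit about 25 mm above the reported TCP: 0.365 against 0.3405. The fingers therefore shut just above the bar and missed it. I'll go 25 mm deeper.

```bash
python3 -m creep '[[0,0.03,0,0,0.05],[0,0.03,0,0,0.05],[0,0.01,0,0,0.05],[0,0.005,0,0,0.05],[0,0,0,0,0.05],[0,0,0,0,0.0],[0,0,0,0,0.0],[0,0,0,0,0.0],[0,0,0,0,0.0],[0,0,0,0,0.0]]' 15
python3 -c "
from h import *
go(.4915,.2990,95.3)"
```

```text
t: 32.55
tcp_pos: [0.4911, 0.2999, 0.2656]
eef_rot: [-0.706, -0.033, 0.032, 0.707]
wrist_force: [-0.3, 0.2, 1.1]
width: 0.0113
t 32.55 tcp [0.4911 0.2999 0.2656] jaw 95.3 | world d [ 0.0004 -0.0009  0.    ] tool d [ 0.0003 -0.     -0.0009] heading change 0.0 (turn about y = minus that if y down) alt -179.95126224984676 j6 -1.21 w 0.0113 F [-0.3  0.2  1.1]
```

```bash
python3 -m creep '[[0,0,-0.0115,0,0],[0,0,-0.0115,0,0],[0,0.0005,-0.0115,0,0],[0,0.001,-0.0115,0,0],[0,0.0015,-0.0115,0,0],[0,0.002,-0.0115,0,0],[0,0.0025,-0.011,0,0],[0,0.003,-0.011,0,0],[0,0.0035,-0.011,0,0],[0,0.004,-0.0105,0,0]]' 20
python3 - <<'E'
from h import *
go(.4915,.2990,95.3)
a=get_image("scene")
for d in mark_of(a,"hood_handle"): print(round(d["p"],2),np.round(d["centre"],3))
E
```

```text
t: 33.8
tcp_pos: [0.5011, 0.1869, 0.247]
eef_rot: [0.706, 0.032, -0.033, -0.706]
wrist_force: [-1.6, 0.7, 0.4]
width: 0.0109
t 33.8 tcp [0.5011 0.1869 0.247 ] jaw 95.2 | world d [-0.0096  0.1121  0.    ] tool d [ 0.0006 -0.      0.1126] heading change 0.1 (turn about y = minus that if y down) alt -179.9389100459063 j6 -1.41 w 0.0109 F [-1.6  0.7  0.4]
0.75 [0.505 0.187 0.293]
```

```bash
python3 -m creep '[[0,0.0055,-0.011,0,0],[0,0.0055,-0.0105,0,0],[0,0.0055,-0.0105,0,0],[0,0.006,-0.010,0,0],[0,0.0065,-0.0095,0,0],[0,0.007,-0.0095,0,0],[0,0.007,-0.009,0,0],[0,0.0075,-0.009,0,0],[0,0.008,-0.0085,0,0],[0,0.008,-0.008,0,0]]' 25
python3 - <<'E'
from h import *
go(.4915,.2990,95.3)
a=get_image("scene")
for d in mark_of(a,"hood_handle"): print(round(d["p"],2),np.round(d["centre"],3))
E
```

```text
t: 35.15
tcp_pos: [0.5099, 0.092, 0.18]
eef_rot: [-0.706, -0.032, 0.033, 0.706]
wrist_force: [-4.2, -2.0, 2.3]
width: 0.0111
t 35.15 tcp [0.5099 0.092  0.18  ] jaw 95.2 | world d [-0.0184  0.207   0.    ] tool d [0.0005 0.     0.2078] heading change 0.1 (turn about y = minus that if y down) alt -179.93946847607305 j6 -1.59 w 0.0111 F [-4.2 -2.   2.3]
0.89 [0.512 0.09  0.227]
```

```bash
python3 -m creep '[[0,0.008,-0.0075,0,0],[0,0.009,-0.0075,0,0],[0,0.009,-0.007,0,0],[0,0.0095,-0.0065,0,0],[0,0.010,-0.006,0,0],[0,0.010,-0.006,0,0],[0,0.010,-0.0055,0,0],[0,0.0105,-0.005,0,0],[0,0.0105,-0.0045,0,0],[0,0.011,-0.004,0,0]]' 25
python3 - <<'E'
from h import *
go(.4915,.2990,95.3)
a=get_image("scene")
for d in mark_of(a,"hood_handle"): print(round(d["p"],2),np.round(d["centre"],3))
cv2.imwrite("pics/i.png",cv2.resize(a["color"][60:260,200:440][:,:,::-1],(720,600),interpolation=cv2.INTER_CUBIC))
E
```

```text
t: 36.5
tcp_pos: [0.5155, 0.0329, 0.0827]
eef_rot: [0.706, 0.032, -0.032, -0.706]
wrist_force: [-3.5, 0.5, 0.9]
width: 0.0113
t 36.5 tcp [0.5155 0.0329 0.0827] jaw 95.2 | world d [-0.024   0.2661  0.    ] tool d [ 0.0004 -0.      0.2672] heading change 0.1 (turn about y = minus that if y down) alt -179.93772286745312 j6 -1.71 w 0.0113 F [-3.5  0.5  0.9]
0.71 [0.515 0.031 0.128]
```

View pics/i.png

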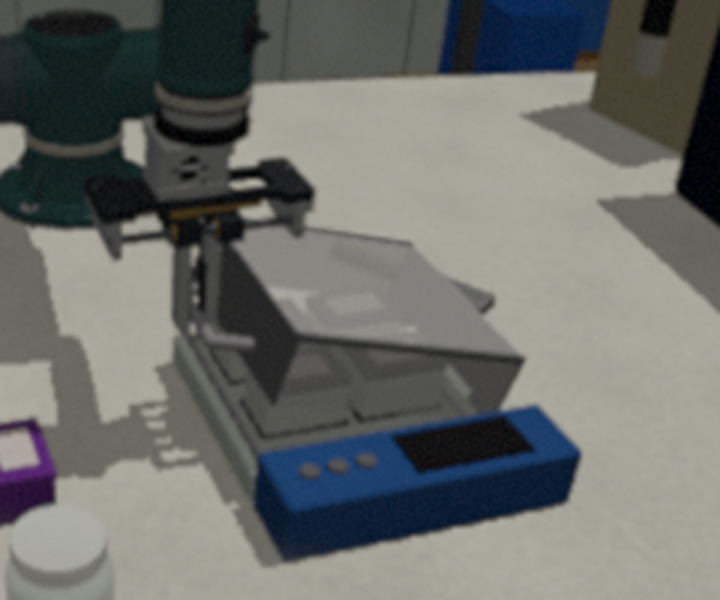

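```bash
python3 -m creep '[[0,0.0105,-0.0035,0,0],[0,0.0105,-0.003,0,0],[0,0.0105,-0.0025,0,0],[0,0.0105,-0.002,0,0],[0,0.0095,-0.0015,0,0],[0,0.007,-0.001,0,0],[0,0.005,-0.0005,0,0],[0,0.003,0,0,0],[0,0.002,0,0,0],[0,0,0,0,0]]' 25
python3 - <<'E'
from h import *
go(.4915,.2990,95.3)
for n in("scene","top"):
  for d in mark_of(get_image(n),"hood_handle"): print(round(d["p"],2),np.round(d["centre"],3))
E
```

```text
t: 37.85
tcp_pos: [0.517, 0.0187, 0.0149]
eef_rot: [0.707, 0.032, -0.032, -0.706]
wrist_force: [-0.5, -3.3, -1.1]
width: 0.0114
t 37.85 tcp [0.517  0.0187 0.0149] jaw 95.2 | world d [-0.0255  0.2803  0.    ] tool d [ 2.000e-04 -4.000e-04  2.815e-01] heading change 0.1 (turn about y = minus that if y down) alt -179.938470122174 j6 -1.73 w 0.0114 F [-0.5 -3.3 -1.1]
0.79 [0.519 0.017 0.058]
0.93 [0.516 0.016 0.059]
```

```bash
python3 -m creep '[[0,0.001,0,0,0],[0,0.001,0,0,0],[0,0.001,0,0,0],[0,0,0,0,0],[0,0,0,0,0],[0,0,0,0,0],[0,0,0,0,0],[0,0,0,0,0],[0,0,0,0,0],[0,0,0,0,0]]' 25
```

```text
t: 39.3
tcp_pos: [0.517, 0.0185, 0.0124]
eef_rot: [0.707, 0.032, -0.032, -0.706]
wrist_force: [-1.5, -5.2, -0.3]
width: 0.0111
```

```bash
python3 -m creep '[[0,0.001,0.0005,0,0],[0,0.001,0.0005,0,0],[0,0.001,0,0,0],[0,0.001,0,0,0],[0,0,0,0,0],[0,0,0,0,0],[0,0,0,0,0],[0,0,0,0,0],[0,0,0,0,0],[0,0,0,0,0]]' 25
python3 - <<'E'
from h import *
for n in("scene","top"):
  a=get_image(n)
  for d in mark_of(a,"hood_handle"): print(n,round(d["p"],2),np.round(d["centre"],3))
  for d in cut_out(a,"hood")[:1]:
    w,u,v=world(a,d["region"]); q=w[(w[:,2]>.08)&(w[:,2]<.15)]
    if len(q)>50:
      o=(q[:,:2]-[.5044,.1628])@np.array([np.cos(np.radians(95.28)),np.sin(np.radians(95.28))])
      print(len(q),"top plane: slope,z",np.polyfit(o,q[:,2],1).round(4))
E
```

```text
t: 40.55
tcp_pos: [0.5172, 0.0184, 0.0118]
eef_rot: [0.708, 0.033, -0.032, -0.705]
wrist_force: [-9.4, -7.0, 14.9]
width: 0.0113
scene 0.81 [0.516 0.017 0.059]
3868 top plane: slope,z [0.0159 0.1021]
top 0.92 [0.519 0.017 0.059]
6234 top plane: slope,z [0.0021 0.1045]
```

```bash
python3 -m creep '[[0,0,0,0,0.028],[0,0,0,0,0.028],[0,0,0,0,0.028],[0,-0.01,0,0,0.028],[0,-0.02,0,0,0.028],[0,-0.03,0,0,0.028],[0,-0.04,0,0,0.028],[0,-0.04,0,0,0.028],[0,-0.04,0,0,0.028],[0,-0.03,0,0,0.028]]' 
python3 -m creep '[[0,0,-0.04,0,0.028],[-0.02,0,-0.05,0,0.028],[-0.02,0,-0.05,0,0.028],[-0.02,0,-0.05,0,0.028],[0,0,0,0,0.028],[0,0,0,0,0.028],[0,0,0,0,0.028],[0,0,0,0,0.028],[0,0,0,0,0.028],[0,0,0,0,0.028]]'
python3 - <<'E'
from h import *
for n in("scene","top"):
  a=get_image(n)
  if n=="scene": cv2.imwrite("pics/j.png",cv2.resize(a["color"][60:260,200:440][:,:,::-1],(720,600),interpolation=cv2.INTER_CUBIC))
  for t in("hood_handle","jar","brush","box0"):
    for d in mark_of(a,t): 
      if t!="box0" or d["centre"][1]>0: print(n,t,round(d["p"],2),np.round(d["centre"],3))
  for d in cut_out(a,"hood")[:1]:
    w,u,v=world(a,d["region"]); q=w[(w[:,2]>.08)&(w[:,2]<.15)]
    o=(q[:,:2]-[.5044,.1628])@np.array([np.cos(np.radians(95.28)),np.sin(np.radians(95.28))])
    print(len(q),np.polyfit(o,q[:,2],1).round(4))
E
```

```text
t: 42.1
tcp_pos: [0.5172, 0.0206, 0.2208]
eef_rot: [-0.706, -0.034, 0.031, 0.706]
wrist_force: [-0.2, 0.5, 0.0]
width: 0.0281
t: 43.35
tcp_pos: [0.4744, -0.1739, 0.218]
eef_rot: [-0.706, -0.033, 0.033, 0.706]
wrist_force: [-1.0, 0.1, 0.4]
width: 0.0278
scene hood_handle 0.86 [0.52  0.018 0.056]
scene jar 0.87 [ 0.755 -0.114 -0.003]
scene brush 0.75 [0.292 0.338 0.   ]
4407 [0.0142 0.1024]
top hood_handle 0.76 [0.518 0.016 0.059]
top hood_handle 0.74 [0.493 0.288 0.032]
top hood_handle 0.73 [ 0.754 -0.115  0.004]
top jar 0.62 [ 0.756 -0.114  0.001]
top brush 0.59 [ 0.296  0.342 -0.001]
```

View pics/j.png

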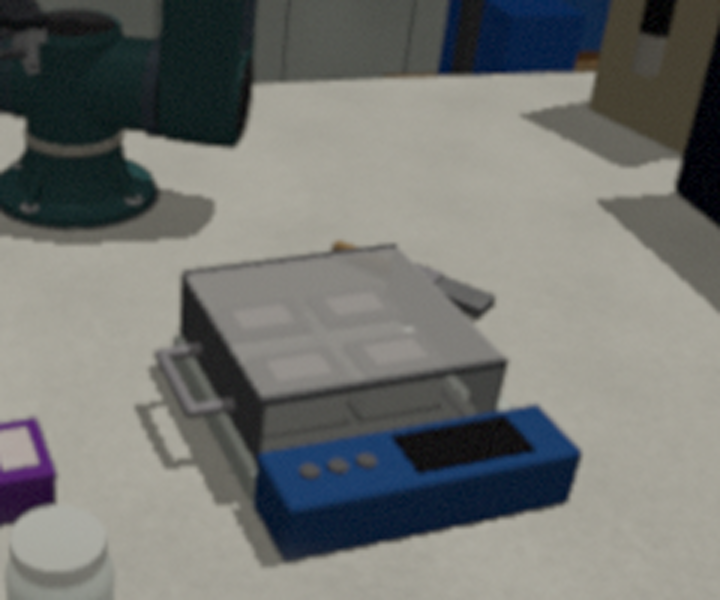

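The hood is shut, with its top edge from (185,270) to (505,360). The four labels underneath still form the grid, and the arm is clear.

```bash
python3 -c "
from plant import *
print(close_job())"
```

```text
the job is handed in; nothing more can be done
None
```

I set the three boxes on the three bare pads, lowered the hood by its handle until it was shut, let go, and handed the job in at about 43.5 s of the 72 s. The hand-in reported no verdict.

**Last checks**
- **Boxes:** With the hood still open, the camera put all three boxes within about 3 mm of their pad centres and square to the station within about 2°. The last picture shows the four labels still in the grid under the hood.
- **box0:** I saw no shift, but in that same check its view was partly blocked, so the final position is less certain than for the others.
- **Hood:** It met its stop at about 15 N, and the handle reads 56–59 mm above the bench, where 57 mm is fully shut. The top-surface fits gave slopes of 0.014–0.016 rad from the scene camera and 0.002 rad from the top camera. Both are under the 0.03 rad limit.
- **Bystanders:** The jar did not move measurably. The brush reads up to about 7 mm from its first reading, which is close to camera noise and well under 30 mm. The gripper was open and clear of everything.

**What went wrong or disagreed:** My first grip on the handle closed on air. The depth image showed the real fingertips about 25 mm above the reported TCP, so I went 25 mm deeper and the second grip held. This also means the boxes were gripped nearer their lids than I had planned, but they held without trouble.

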